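# Show which pebble completes the flower

## Task

Show the picture maker which pebble is missing and where it goes: point down at the large round stone on the cork mat with the fingertips centred over it and no more than about 4 cm above it, and stay there for two seconds; then point in the same way at the empty middle of the unfinished flower in the picture, stay two seconds, and finish still pointing there. Touch and move nothing, and travel well above everything in between: coming down low over any other stone on the mat, or over the middle of the finished flower, counts as pointing at the wrong one.

Things in the scene. Friction and masses are not known exactly. Their poses are not given: they have to be found in the camera images.
- large_round: the large round stone: a flat round grey pebble, 35 mm across, 12 mm thick; the only stone that fits the flower's empty middle. Lies loose on the cork mat, one of four stones about 0.1 m apart in a square. Origin: centre of its underside, own z up
- small_round: the small round stone: a flat round grey pebble, 21 mm across, 10 mm thick; bystander. Lies loose on the cork mat, one of four stones about 0.1 m apart in a square. Origin: centre of its underside, own z up
- long_stone: the long stone: a flat oval grey pebble, 62 x 23 mm (long along its own x), 12 mm thick; bystander. Lies loose on the cork mat, one of four stones about 0.1 m apart in a square. Origin: centre of its underside, own z up
- three_cornered: the three-cornered stone: a flat rounded-triangular grey pebble, about 44 mm across, 12 mm thick; bystander. Lies loose on the cork mat, one of four stones about 0.1 m apart in a square. Origin: centre of its underside, own z up
- large_round_top (a point): centre of the upper face of the large round stone
- small_round_top (a point): centre of the upper face of the small round stone
- long_stone_top (a point): centre of the upper face of the long stone
- three_cornered_top (a point): centre of the upper face of the three-cornered stone
- mat: square cork mat, 200 x 200 x 4 mm, fixed to the table, the four loose stones on it. Origin: centre of its underside. Mat and picture lie side by side, either may be the left one
- frame: the picture: a dark wooden frame lying face up, fixed to the table, 240 (own x) x 300 (own y) mm outside, rim 25 mm wide and 22 mm high, no glass, white card inside with its face 6 mm above the table. Origin: centre of its underside; own +x is the picture's upper edge, away from the robot
- open_flower: unfinished pebble flower glued on the card: six petal stones 11 mm high in a ring about 95 mm across, with no stone in its middle (bare white card, a gap about 42 mm across), a twig stem and two leaves on its own -x side. Origin: middle of the ring at card height. It may be the left or the right flower of the picture
- empty_middle (a point): the empty middle of the unfinished flower: centre of the ring of petals, on the face of the card (6 mm above the table)
- whole_flower: finished pebble flower beside the unfinished one, 0.12 m from it, the same but with a round stone 35 mm across and 12 mm high in its middle; bystander. Origin: middle of the ring at card height
- whole_middle (a point): top of the round stone in the middle of the finished flower
- glue: white plastic glue pot with a blue lid, standing loose on the table beside the mat, on the side nearest the robot, 44 mm across, 50 mm tall; bystander. Origin: centre of its underside

How it is judged:
By the outcome, as a careful person would: the job done as asked, in the order asked, and still so for the second after the job is handed in, with the robot touching nothing.
It also fails if it takes over 38 s, if anything falls off the work surface, if the arm or the gripper's body presses on something with over 40 N, if the wrist force passes 120 N, or if a joint passes its speed limit or range.

## Robot

A 6-joint arm with a two-finger parallel gripper is mounted at the origin on the work surface. World frame = base frame: x ahead of the robot, y to its left, z up, the work surface at z = 0. Lengths are in m, angles in rad, forces in N, time in s.
With the tool pointing down it reaches from about 0.275 to 0.725 m from the base axis. Payload 5.6 kg.
Tool frame: the origin (TCP) lies at the very end of the fingers, on their centre line; the grasp point (between the pads) lies 19 mm behind it; z points along the fingers, y is the line along which they close (so a half turn about z gives the same grasp; the last joint's range is limited). The gripper opens to 85 mm and grips with 20 to 120 N. Pads are 22 mm wide; open, the fingers measure 114 mm over their backs; the gripper's body (76 mm by 85 mm) begins 54 mm behind the grasp point. The pads swing forward as they close: fully open they stand 13 mm farther back than shut.
Start: joints at [0.285, 0.255, 0.108, 0, -1.424, -0.285], TCP at [0.55, 0, 0.231] pointing down, gripper open.
Joint ranges: [-2.95, 2.95], [-1.21, 1.97], [-1.09, 1.5], [-2.87, 1.71], [-2.94, -0.07], [-3.05, 3.05]. Speed limits (rad/s): [2.57, 2.57, 3.14, 3.14, 3.14, 3.14].

## Interface

Orientations are given as a rotation vector (axis times angle).
In Python, from cell import ctrl, imaging, close_job gives the robot as it stands. The module is installed in compiled form; this text tells all that it offers.
- The arm moves only by the shell command python3 -m handwheel 'ROWS' [OPENING] [FORCE]. ROWS is JSON, a list of rows, each an object of numbers: "dx", "dy", "dz": the shift along the tool's x, y, z each as a share of 0.02 m, from -1 to 1; "rx", "ry", "rz": the turn, a rotation vector about the tool's x, y, z each as a share of 0.1 rad, from -1 to 1. In form: [{"dx": .., "dy": .., "dz": .., "rx": .., "ry": .., "rz": ..}, ...]. A call has 1 to 8 rows; each row shifts and turns the commanded pose from where the row before left it, along the tool's axes as they then stand; what a row does not reach is not made up. A row lasts 1/10 s, in which the tool goes at most 50 mm and 8.59 degrees, less where a joint would pass 70% of its speed; a pose out of reach is approached as far as the arm can. A call with a number of a shift or a turn outside -1 to 1 is refused whole. A call with a gripper value outside its range is refused whole. OPENING is the opening, from -1 (shut) to 1 (fully open), so that 0 is half open, set as the call begins (- or left out, the last holds). The fingers move at their own pace and stop on an object; FORCE is the grip in N (left out, the last holds). Time passes only in rows, so rows that do not move let the fingers close. It gives the time, the measured TCP pose, the force, the opening and the grip force at its end, in the units of the state.
- ctrl.get_obs(): the state, without advancing time (a new reading comes with each control period).
- imaging.camera(name): name is "scene" or "side" or "wrist"; returns a dict with "pixels" (480x640x3 uint8, red, green, blue), "K" (3x3 intrinsics, pixels), "xyz" and "orientation" of the camera in the world. Camera axes: x right, y down, z forward; pixel columns grow to the right and rows downward; lengths in m; the calibration is good to about 2 mm. A picture is of the moment at which its call begins. There is no depth.
- close_job(): hands the job in; it is judged then, once.
Trained networks look in a picture, given as the dict that the camera call returned (one of the last four; its "shot" number tells which), for a name from the list of things; names that differ only in an ending like _2 or _b are one class to them, and where a whole thing is asked for, a point or a joint stands for the part that bears it (a point fixed in the world has none). Each returns a list of dicts, best first, with "p" (0 to 1); they miss things now and then, are a little off and sometimes report something else, mostly with a low value. They report only what shows in the picture. A call takes as long as a camera call.
- imaging.find_in(picture, target): "centre" ([x, y, z] in m, in world coordinates, good to about 4 mm: the middle of the surface that is visible of it).
- imaging.regions_of(picture, target): "region" (480x640 bool, what is visible of it).
The state is a dict: "clock": time; "joint_positions": joint angles; "qvel": joint speeds; "effort": joint torques, N m; "eef_pos": TCP position; "tcp_rot": TCP orientation; "wrist_force": force on the tool from outside, world axes, zero at the start; "moment": the same for the moment, N m; "finger_gap": finger opening in m; "gripper_force": force on a finger pad.
Only numpy, scipy, OpenCV 4.12 (cv2) and the standard library are available. Lean on these libraries where they do the work, as an engineer would, in place of code of your own. Each camera call takes 0.05 s, during which the arm holds its last target. There are 200 camera calls.

## Working session

There is one attempt and no reset: what is moved stays moved. The work goes in short steps, Python scripts to look and compute and a shell command to move; the robot and the scene stay as the last step left them, time stands still between calls to the robot, and variables do not carry over. Pictures are saved under pics/ and viewed, at most 10 in all, crops included, and the job is handed in when it is done.

```bash
mkdir -p pics; cat > h.py <<'E'
from cell import ctrl, imaging
import cv2, numpy as np
from scipy.spatial.transform import Rotation as R
def ray(p,uv,z):
    o=np.array(p["orientation"],float)
    M=R.from_rotvec(o).as_matrix() if o.shape==(3,) else o
    d=M@np.linalg.inv(p["K"])@np.array([uv[0],uv[1],1.]); c=np.array(p["xyz"]); return c+d*(z-c[2])/d[2]
def save(p,n): cv2.imwrite("pics/"+n,p["pixels"][:,:,::-1])
E
python3 - <<'E'
from h import *
s=ctrl.get_obs(); print(s["clock"],s["eef_pos"],s["tcp_rot"],s["finger_gap"])
for n in ["scene","wrist"]:
    p=imaging.camera(n); save(p,n+"1.png"); print(n,p["xyz"],p["orientation"])
    for t in ["large_round","small_round","long_stone","three_cornered","open_flower","whole_flower","glue","mat","frame"]:
        f=imaging.find_in(p,t); print(t,[(np.round(a["centre"],3),round(a["p"],2)) for a in f[:2]])
print(R.from_rotvec(s["tcp_rot"]).as_matrix().round(2), ctrl.get_obs()["clock"])
E
```

```text
0.0 [5.49486328e-01 6.89878995e-05 2.30401520e-01] [ 2.22040060e+00 -2.22049412e+00 -2.04434778e-03] 0.08552877170254024
scene [ 0.99353331 -0.00556491  0.56764706] [-1.82259095 -1.75886415  0.66638306]
large_round [(array([ 0.557, -0.097,  0.018]), 0.91)]
small_round [(array([ 0.56 , -0.098,  0.018]), 0.5), (array([ 0.658, -0.121,  0.012]), 0.46)]
long_stone [(array([ 0.533, -0.18 ,  0.015]), 0.91)]
three_cornered [(array([ 0.63 , -0.213,  0.017]), 0.86)]
open_flower [(array([0.593, 0.22 , 0.017]), 0.66)]
whole_flower [(array([0.572, 0.099, 0.018]), 0.88)]
glue [(array([ 0.476, -0.117,  0.04 ]), 0.93)]
mat [(array([ 0.599, -0.152,  0.003]), 0.6), (array([ 0.631, -0.21 ,  0.016]), 0.31)]
frame [(array([0.577, 0.172, 0.006]), 0.91)]
wrist [ 0.54971246 -0.08286568  0.37407395] [ 2.10246426e-03 -3.09882126e+00 -5.13187766e-01]
large_round [(array([ 0.556, -0.095,  0.016]), 0.82)]
small_round [(array([ 0.651, -0.125,  0.013]), 0.7), (array([ 0.556, -0.097,  0.016]), 0.51)]
long_stone []
three_cornered []
open_flower [(array([0.58 , 0.213, 0.014]), 0.79)]
whole_flower [(array([0.566, 0.094, 0.015]), 0.59)]
glue [(array([ 0.461, -0.12 ,  0.052]), 0.78)]
mat [(array([ 0.588, -0.114,  0.006]), 0.86)]
frame [(array([0.548, 0.138, 0.011]), 0.76)]
[[-0. -1. -0.]
 [-1.  0. -0.]
 [ 0.  0. -1.]] 1.0
```

View pics/scene1.png

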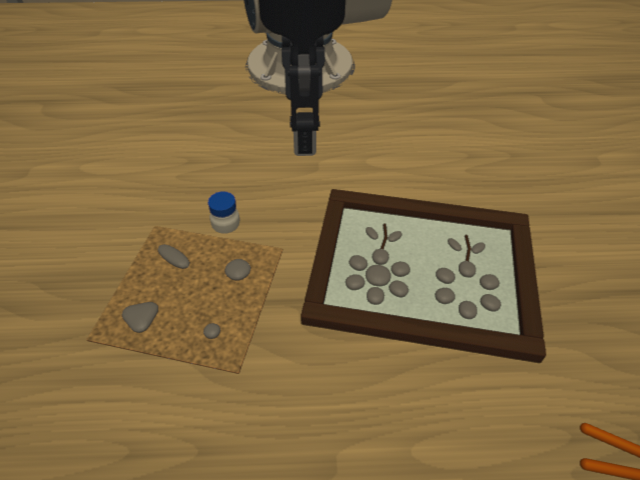

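View pics/wrist1.png

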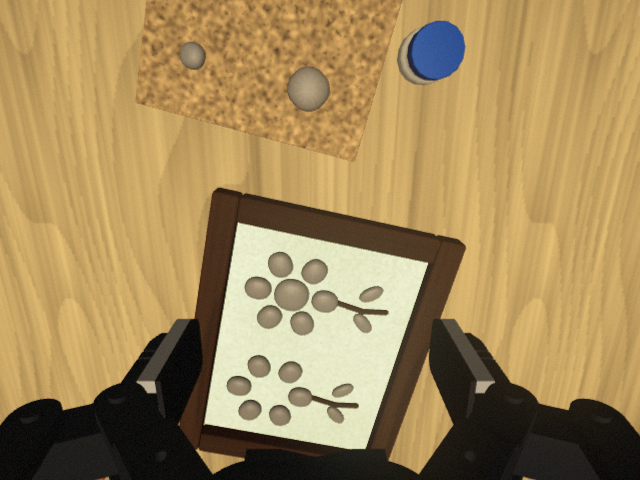

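The scene view shows the mat on the robot's right, with the large round stone at px (238,270). The small round one is at (212,330), the long one at (174,257) and the three-cornered one at (141,316), with the glue pot at (223,212). The unfinished flower is the one further left of the robot, with its ring centre at px (468,289) in the scene view and (270,391) in the wrist view. Next I'll triangulate by rays, shut the fingers and raise the arm slightly.

```bash
python3 - <<'E'
from h import *
s=imaging.camera("scene"); w=imaging.camera("wrist")
a=[(468,269),(489,282),(490,302),(468,310),(445,295),(445,275)]
b=[(259,366),(290,372),(300,397),(280,415),(250,410),(239,385)]
for p,q in((s,a),(w,b)):
    pts=np.array([ray(p,u,.013) for u in q])
    print("flower",pts.mean(0).round(4), np.linalg.norm(pts-pts.mean(0),axis=1).round(3))
    m=imaging.regions_of(p,"large_round")[0]["region"]; v,u=np.nonzero(m)
    print("large",ray(p,(u.mean(),v.mean()),.012).round(4), "width",np.ptp(u),np.ptp(v))
E
python3 -m handwheel '[{"dx":1,"dz":-0.5},{"dx":1},{"dx":1},{"dx":1},{"dx":0.8}]' -1
```

```text
flower [0.6018 0.2139 0.013 ] [0.034 0.033 0.033 0.035 0.033 0.034]
large [ 0.5579 -0.0954  0.012 ] width 26 22
flower [0.5989 0.214  0.013 ] [0.034 0.034 0.034 0.034 0.034 0.034]
large [ 0.5555 -0.0945  0.012 ] width 41 44schema error: expected keys dx, dy, dz, rx, ry, rz
```

```bash
python3 -m handwheel '[{"dx":1,"dy":0,"dz":0,"rx":0,"ry":0,"rz":0},{"dx":1,"dy":0,"dz":0,"rx":0,"ry":0,"rz":0},{"dx":1,"dy":0,"dz":0,"rx":0,"ry":0,"rz":0},{"dx":1,"dy":0,"dz":0,"rx":0,"ry":0,"rz":0},{"dx":0.75,"dy":-0.35,"dz":0,"rx":0,"ry":0,"rz":0},{"dx":0,"dy":0,"dz":1,"rx":0,"ry":0,"rz":0},{"dx":0,"dy":0,"dz":1,"rx":0,"ry":0,"rz":0},{"dx":0,"dy":0,"dz":0,"rx":0,"ry":0,"rz":0}]' -1
python3 - <<'E'
from h import *
s=ctrl.get_obs(); print(s["clock"],s["eef_pos"],s["tcp_rot"],s["finger_gap"])
w=imaging.camera("wrist"); save(w,"w2.png")
for p in (w,imaging.camera("scene")):
    for r in imaging.regions_of(p,"large_round")[:1]:
        v,u=np.nonzero(r["region"]); print(r["p"],u.mean(),v.mean(),ray(p,(u.mean(),v.mean()),.012).round(4))
E
```

```text
clock: 2.0
eef_pos: [0.5557, -0.0949, 0.1883]
tcp_rot: [2.218, -2.219, -0.007]
wrist_force: [-0.4, 0.3, 0.1]
finger_gap: -0.0
gripper_force: 0.0
2.0 [ 0.55570071 -0.09492078  0.18829937] [ 2.21819681 -2.21945978 -0.00707034] -1.6305688450981672e-05
0.75 313.76055363321797 210.11695501730105 [ 0.5555 -0.0951  0.012 ]
0.68 236.57582417582418 269.0 [ 0.5576 -0.096   0.012 ]
```

View pics/w2.png

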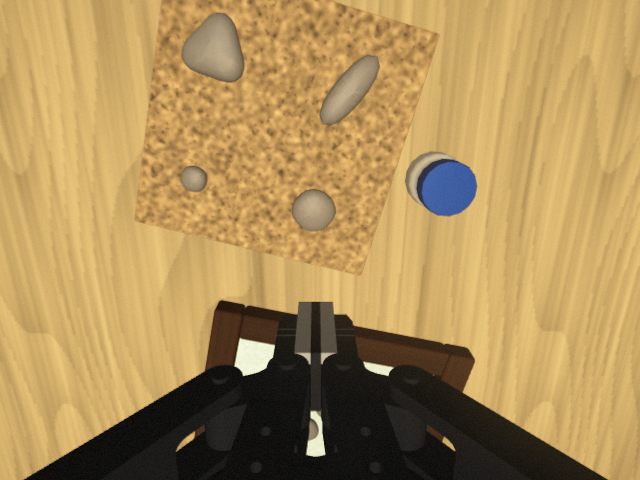

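The wrist view shows the shut fingertips at column 316 and the large round stone at (314,210), so they line up. All four stones are visible and the glue pot is clear at (447,187). I'll descend to z ≈ 0.04 and hold.

```bash
Z='0'
python3 -m handwheel '[{"dx":0,"dy":0,"dz":1,"rx":0,"ry":0,"rz":0},{"dx":0,"dy":0,"dz":1,"rx":0,"ry":0,"rz":0},{"dx":0,"dy":0,"dz":1,"rx":0,"ry":0,"rz":0},{"dx":0,"dy":0,"dz":1,"rx":0,"ry":0,"rz":0},{"dx":0,"dy":0,"dz":1,"rx":0,"ry":0,"rz":0},{"dx":0,"dy":0,"dz":1,"rx":0,"ry":0,"rz":0},{"dx":0,"dy":0,"dz":1,"rx":0,"ry":0,"rz":0},{"dx":0,"dy":0,"dz":0.4,"rx":0,"ry":0,"rz":0}]'
python3 -m handwheel '[{"dx":0,"dy":0,"dz":0,"rx":0,"ry":0,"rz":0},{"dx":0,"dy":0,"dz":0,"rx":0,"ry":0,"rz":0}]'
python3 - <<'E'
from h import *
save(imaging.camera("side"),"side3.png"); w=imaging.camera("wrist"); save(w,"w3.png")
for r in imaging.regions_of(w,"large_round")[:1]:
    v,u=np.nonzero(r["region"]); print(r["p"],u.mean(),v.mean(),ray(w,(u.mean(),v.mean()),.012).round(4))
E
```

```text
clock: 3.0
eef_pos: [0.5568, -0.0948, 0.0424]
tcp_rot: [2.221, -2.221, -0.001]
wrist_force: [0.4, -0.2, 0.2]
finger_gap: 0.0002
gripper_force: 0.0
clock: 3.2
eef_pos: [0.558, -0.095, 0.0446]
tcp_rot: [-2.221, 2.22, -0.003]
wrist_force: [-0.3, -0.0, 0.2]
finger_gap: -0.0002
gripper_force: 0.0
0.91 320.14613349014996 280.5416054101735 [ 0.5555 -0.0977  0.012 ]
```

View pics/side3.png

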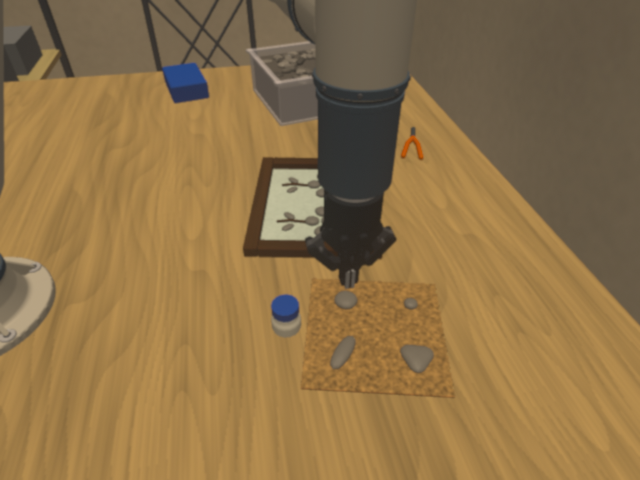

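View pics/w3.png

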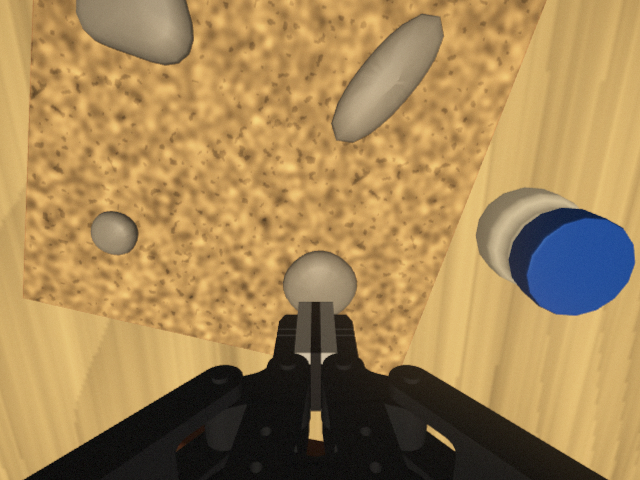

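The side and wrist views show the fingertips just above the large round stone, which is at px (320,283) in the wrist view with the tips at column 316, about 2 mm off sideways. Everything else is clear. I'll lower a touch and hold for more than 2 s.

```bash
python3 -m handwheel '[{"dx":0,"dy":0.06,"dz":0.15,"rx":0,"ry":0,"rz":0},{"dx":0,"dy":0,"dz":0,"rx":0,"ry":0,"rz":0},{"dx":0,"dy":0,"dz":0,"rx":0,"ry":0,"rz":0},{"dx":0,"dy":0,"dz":0,"rx":0,"ry":0,"rz":0},{"dx":0,"dy":0,"dz":0,"rx":0,"ry":0,"rz":0},{"dx":0,"dy":0,"dz":0,"rx":0,"ry":0,"rz":0},{"dx":0,"dy":0,"dz":0,"rx":0,"ry":0,"rz":0},{"dx":0,"dy":0,"dz":0,"rx":0,"ry":0,"rz":0}]'
python3 -m handwheel '[{"dx":0,"dy":0,"dz":0,"rx":0,"ry":0,"rz":0},{"dx":0,"dy":0,"dz":0,"rx":0,"ry":0,"rz":0},{"dx":0,"dy":0,"dz":0,"rx":0,"ry":0,"rz":0},{"dx":0,"dy":0,"dz":0,"rx":0,"ry":0,"rz":0},{"dx":0,"dy":0,"dz":0,"rx":0,"ry":0,"rz":0},{"dx":0,"dy":0,"dz":0,"rx":0,"ry":0,"rz":0},{"dx":0,"dy":0,"dz":0,"rx":0,"ry":0,"rz":0},{"dx":0,"dy":0,"dz":0,"rx":0,"ry":0,"rz":0}]'
python3 -m handwheel '[{"dx":0,"dy":0,"dz":0,"rx":0,"ry":0,"rz":0},{"dx":0,"dy":0,"dz":0,"rx":0,"ry":0,"rz":0},{"dx":0,"dy":0,"dz":0,"rx":0,"ry":0,"rz":0},{"dx":0,"dy":0,"dz":0,"rx":0,"ry":0,"rz":0},{"dx":0,"dy":0,"dz":0,"rx":0,"ry":0,"rz":0},{"dx":0,"dy":0,"dz":0,"rx":0,"ry":0,"rz":0},{"dx":0,"dy":0,"dz":0,"rx":0,"ry":0,"rz":0},{"dx":0,"dy":0,"dz":0,"rx":0,"ry":0,"rz":0}]'
```

```text
clock: 4.15
eef_pos: [0.5558, -0.0949, 0.0403]
tcp_rot: [-2.221, 2.221, 0.0]
wrist_force: [-0.1, -0.7, 0.5]
finger_gap: 0.0
gripper_force: 0.0
clock: 4.95
eef_pos: [0.5558, -0.095, 0.0403]
tcp_rot: [-2.221, 2.221, -0.0]
wrist_force: [0.1, 0.4, -0.2]
finger_gap: 0.0004
gripper_force: 0.0
clock: 5.75
eef_pos: [0.5558, -0.095, 0.0403]
tcp_rot: [2.221, -2.221, -0.0]
wrist_force: [0.1, -0.8, -0.4]
finger_gap: 0.0003
gripper_force: 0.0
```

```bash
python3 -m handwheel '[{"dx":0,"dy":0,"dz":0,"rx":0,"ry":0,"rz":0},{"dx":0,"dy":0,"dz":0,"rx":0,"ry":0,"rz":0},{"dx":0,"dy":0,"dz":0,"rx":0,"ry":0,"rz":0},{"dx":0,"dy":0,"dz":0,"rx":0,"ry":0,"rz":0},{"dx":0,"dy":0,"dz":-0.5,"rx":0,"ry":0,"rz":0},{"dx":0,"dy":0,"dz":-1,"rx":0,"ry":0,"rz":0},{"dx":0,"dy":0,"dz":-1,"rx":0,"ry":0,"rz":0},{"dx":0,"dy":0,"dz":-1,"rx":0,"ry":0,"rz":0}]'
python3 -m handwheel '[{"dx":0,"dy":0,"dz":-1,"rx":0,"ry":0,"rz":0},{"dx":0,"dy":0,"dz":-1,"rx":0,"ry":0,"rz":0},{"dx":0,"dy":0,"dz":-1,"rx":0,"ry":0,"rz":0},{"dx":0,"dy":0,"dz":-1,"rx":0,"ry":0,"rz":0},{"dx":-1,"dy":0,"dz":0,"rx":0,"ry":0,"rz":0},{"dx":-1,"dy":0,"dz":0,"rx":0,"ry":0,"rz":0},{"dx":-1,"dy":0,"dz":0,"rx":0,"ry":0,"rz":0},{"dx":-1,"dy":0,"dz":0,"rx":0,"ry":0,"rz":0}]'
python3 -m handwheel '[{"dx":-1,"dy":-0.3,"dz":0,"rx":0,"ry":0,"rz":0},{"dx":-1,"dy":-0.3,"dz":0,"rx":0,"ry":0,"rz":0},{"dx":-1,"dy":-0.3,"dz":0,"rx":0,"ry":0,"rz":0},{"dx":-1,"dy":-0.3,"dz":0,"rx":0,"ry":0,"rz":0},{"dx":-1,"dy":-0.3,"dz":0,"rx":0,"ry":0,"rz":0},{"dx":-1,"dy":-0.3,"dz":0,"rx":0,"ry":0,"rz":0},{"dx":-1,"dy":-0.2,"dz":0,"rx":0,"ry":0,"rz":0},{"dx":-1,"dy":-0.2,"dz":0,"rx":0,"ry":0,"rz":0}]'
python3 -m handwheel '[{"dx":-1,"dy":0,"dz":0,"rx":0,"ry":0,"rz":0},{"dx":-1,"dy":0,"dz":0,"rx":0,"ry":0,"rz":0},{"dx":-1,"dy":0,"dz":0,"rx":0,"ry":0,"rz":0},{"dx":-0.45,"dy":0,"dz":0,"rx":0,"ry":0,"rz":0},{"dx":0,"dy":0,"dz":0,"rx":0,"ry":0,"rz":0},{"dx":0,"dy":0,"dz":0,"rx":0,"ry":0,"rz":0},{"dx":0,"dy":0,"dz":0,"rx":0,"ry":0,"rz":0}]'
python3 - <<'E'
from h import *
w=imaging.camera("wrist"); save(w,"w4.png"); s=imaging.camera("scene"); save(s,"s4.png")
print(ctrl.get_obs()["eef_pos"])
for p in (w,s): print([(np.round(a["centre"],3),round(a["p"],2)) for a in imaging.find_in(p,"open_flower")])
E
```

```text
clock: 6.55
eef_pos: [0.5559, -0.0951, 0.1119]
tcp_rot: [-2.221, 2.221, -0.001]
wrist_force: [1.7, -0.2, 0.3]
finger_gap: 0.0003
gripper_force: 0.0
clock: 7.35
eef_pos: [0.5558, -0.0143, 0.1912]
tcp_rot: [-2.221, 2.221, -0.001]
wrist_force: [0.9, -0.1, 0.6]
finger_gap: 0.0
gripper_force: 0.0
clock: 8.15
eef_pos: [0.6001, 0.1467, 0.1902]
tcp_rot: [2.221, -2.221, -0.0]
wrist_force: [-0.0, -0.9, -0.6]
finger_gap: 0.0003
gripper_force: 0.0
clock: 8.85
eef_pos: [0.5999, 0.2133, 0.1905]
tcp_rot: [-2.221, 2.222, -0.0]
wrist_force: [0.4, 0.8, 1.0]
finger_gap: 0.0001
gripper_force: 0.0
[0.59990623 0.21321345 0.19048688]
[(array([0.587, 0.216, 0.012]), 0.6)]
[(array([0.593, 0.219, 0.014]), 0.76)]
```

View pics/w4.png

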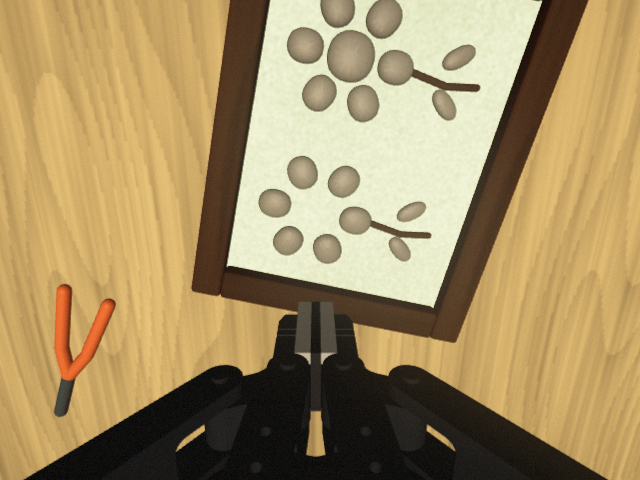

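The wrist view shows the unfinished flower's ring centred at px (315,211), the same place the stone appeared when aligned. The finished flower is well away at (351,56). I'll descend to z ≈ 0.034.

```bash
python3 -m handwheel '[{"dx":0,"dy":0,"dz":1,"rx":0,"ry":0,"rz":0},{"dx":0,"dy":0,"dz":1,"rx":0,"ry":0,"rz":0},{"dx":0,"dy":0,"dz":1,"rx":0,"ry":0,"rz":0},{"dx":0,"dy":0,"dz":1,"rx":0,"ry":0,"rz":0},{"dx":0,"dy":0,"dz":1,"rx":0,"ry":0,"rz":0},{"dx":0,"dy":0,"dz":1,"rx":0,"ry":0,"rz":0},{"dx":0,"dy":0,"dz":1,"rx":0,"ry":0,"rz":0},{"dx":0,"dy":0,"dz":0.8,"rx":0,"ry":0,"rz":0}]'
python3 -m handwheel '[{"dx":0,"dy":0,"dz":0,"rx":0,"ry":0,"rz":0},{"dx":0,"dy":0,"dz":0,"rx":0,"ry":0,"rz":0},{"dx":0,"dy":0,"dz":0,"rx":0,"ry":0,"rz":0},{"dx":0,"dy":0,"dz":0,"rx":0,"ry":0,"rz":0}]'
python3 - <<'E'
from h import *
w=imaging.camera("wrist"); save(w,"w5.png"); save(imaging.camera("scene"),"s5.png")
E
```

```text
clock: 9.85
eef_pos: [0.5995, 0.2135, 0.0331]
tcp_rot: [2.22, -2.221, -0.001]
wrist_force: [-0.3, -0.3, -0.1]
finger_gap: -0.0
gripper_force: 0.0
clock: 10.25
eef_pos: [0.6005, 0.2143, 0.0356]
tcp_rot: [-2.22, 2.22, -0.001]
wrist_force: [-0.6, 0.5, -0.4]
finger_gap: 0.0
gripper_force: 0.0
```

View pics/w5.png

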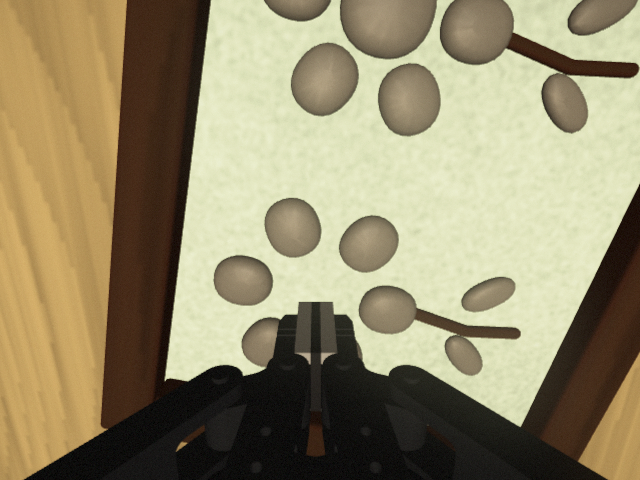

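View pics/s5.png

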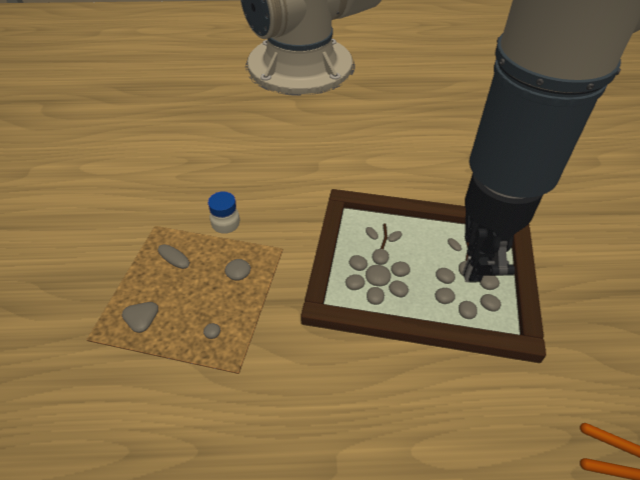

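The fingertips (column 316) are centred in the open ring, whose opposite petals at (243,280) and (388,309) average to column 315.5. The scene view shows all stones undisturbed. I'll hold for more than 2 s and hand in.

```bash
python3 -m handwheel '[{"dx":0,"dy":0,"dz":0,"rx":0,"ry":0,"rz":0},{"dx":0,"dy":0,"dz":0,"rx":0,"ry":0,"rz":0},{"dx":0,"dy":0,"dz":0,"rx":0,"ry":0,"rz":0},{"dx":0,"dy":0,"dz":0,"rx":0,"ry":0,"rz":0},{"dx":0,"dy":0,"dz":0,"rx":0,"ry":0,"rz":0},{"dx":0,"dy":0,"dz":0,"rx":0,"ry":0,"rz":0},{"dx":0,"dy":0,"dz":0,"rx":0,"ry":0,"rz":0},{"dx":0,"dy":0,"dz":0,"rx":0,"ry":0,"rz":0}]' >/dev/null
python3 -m handwheel '[{"dx":0,"dy":0,"dz":0,"rx":0,"ry":0,"rz":0},{"dx":0,"dy":0,"dz":0,"rx":0,"ry":0,"rz":0},{"dx":0,"dy":0,"dz":0,"rx":0,"ry":0,"rz":0},{"dx":0,"dy":0,"dz":0,"rx":0,"ry":0,"rz":0},{"dx":0,"dy":0,"dz":0,"rx":0,"ry":0,"rz":0},{"dx":0,"dy":0,"dz":0,"rx":0,"ry":0,"rz":0},{"dx":0,"dy":0,"dz":0,"rx":0,"ry":0,"rz":0},{"dx":0,"dy":0,"dz":0,"rx":0,"ry":0,"rz":0}]' >/dev/null
python3 -m handwheel '[{"dx":0,"dy":0,"dz":0,"rx":0,"ry":0,"rz":0},{"dx":0,"dy":0,"dz":0,"rx":0,"ry":0,"rz":0},{"dx":0,"dy":0,"dz":0,"rx":0,"ry":0,"rz":0},{"dx":0,"dy":0,"dz":0,"rx":0,"ry":0,"rz":0},{"dx":0,"dy":0,"dz":0,"rx":0,"ry":0,"rz":0},{"dx":0,"dy":0,"dz":0,"rx":0,"ry":0,"rz":0},{"dx":0,"dy":0,"dz":0,"rx":0,"ry":0,"rz":0},{"dx":0,"dy":0,"dz":0,"rx":0,"ry":0,"rz":0}]'
python3 -c "from cell import close_job; print(close_job())"
```

```text
clock: 12.75
eef_pos: [0.5998, 0.214, 0.0343]
tcp_rot: [2.221, -2.221, 0.0]
wrist_force: [0.5, 0.1, 0.2]
finger_gap: -0.0001
gripper_force: 0.0
the job is handed in; nothing more can be done
None
```

The arm pointed at the large round stone (about 24 mm above it), then at the unfinished flower's empty middle (about 28 mm above the card), holding over 2 s at each; I handed in at 12.75 s with it still pointing there, and saw no sign of it touching or moving anything.

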